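Build up the processor cooler on the test stand

ROBOT

A 6-joint arm with a two-finger parallel gripper is mounted at the origin on the work surface; the furniture and walls round the work are solid. World frame = base frame: x ahead of the robot, y to its left, z up, the work surface at z = 0. Lengths are in m, angles in rad, forces in N, time in s.
With the tool pointing down it reaches from about 0.35 to 0.975 m from the base axis. Payload 4.9 kg.
Tool frame: the origin (TCP) lies at the very end of the fingers, on their centre line; the grasp point (between the pads) lies 19 mm behind it; z points along the fingers, y is the line along which they close (so a half turn about z gives the same grasp; the last joint's range is limited). The gripper opens to 85 mm and grips with 20 to 120 N. Pads are 22 mm wide; open, the fingers measure 114 mm over their backs; the gripper's body (76 mm by 85 mm) begins 54 mm behind the grasp point. The pads swing forward as they close: fully open they stand 13 mm farther back than shut.
Start: joints at [1.16, 0.053, 1.613, -0, 1.476, -0.119], TCP at [0.18, 0.599, 0.231] pointing down, gripper open.
Joint ranges: [-3.01, 3.01], [-1.01, 2.22], [0.06, 2.58], [-1.02, 4.17], [0.09, 2.62], [-3.14, 3.14]. Speed limits (rad/s): [2.57, 2.57, 3.14, 3.14, 3.14, 3.14].

INTERFACE

Orientations are given as a rotation vector (axis times angle).
In Python, from station import ctrl, imaging gives the robot as it stands.
- The arm moves only by the tool play_rows, never from a script. Its argument "series" is a list of rows, each a list of 3 entries, a list of its own where there are three numbers: the opening, from 0 (shut) to 1 (fully open), then the shift along the tool's x, y, z each as a share of 0.05 m, from -1 to 1, then the turn, a rotation vector about the tool's x, y, z each as a share of 8 degrees, from -1 to 1. In form: [[grip, [dx, dy, dz], [ax, ay, az]], ...]. A call has 1 to 8 rows; each row shifts and turns the commanded pose from where the row before left it, along the tool's axes as they then stand; what a row does not reach is not made up. A row lasts 1/8 s, in which the tool goes at most 62.5 mm and 10.7 degrees, less where a joint would pass 70% of its speed; a pose out of reach is approached as far as the arm can. A call with a number of a shift or a turn outside -1 to 1 is refused whole. A call with a gripper value outside its range is refused whole. The fingers move at their own pace and stop on an object; "force" is the grip in N (left out, the last holds). Time passes only in rows, so rows that do not move let the fingers close. It gives the time, the measured TCP pose, the force, the opening and the grip force at its end, in the units of the state.
- ctrl.get_obs(): the state, without advancing time (a new reading comes with each control period).
- imaging.get_image(name): name is "scene" or "top"; returns a dict with "color" (480x640x3 uint8, blue, green, red), "fx", "fy", "cx", "cy" (pixels), "D" ([k1, k2, p1, p2, k3] as OpenCV has them; the pictures are not rectified), "extrinsics" (4x4, takes a point from world to camera coordinates). Camera axes: x right, y down, z forward; pixel columns grow to the right and rows downward; lengths in m; the calibration is good to about 2 mm. A picture is of the moment at which its call begins. There is no depth.
- ctrl.finish_job(): hands the job in; it is judged then, once.
The state is a dict: "t": time; "q": joint angles; "dq": joint speeds; "effort": joint torques, N m; "tool_pos": TCP position; "tool_rot": TCP orientation; "contact_force": force on the tool from outside, world axes, zero at the start; "wrist_torque": the same for the moment, N m; "opening": finger opening in m; "grip_force": force on a finger pad.
Only numpy, scipy, OpenCV 4.12 (cv2) and the standard library are available. Lean on these libraries where they do the work, as an engineer would, in place of code of your own. Each camera call takes 0.05 s, during which the arm holds its last target. There are 200 camera calls.

TASK

Build up the cooler on the test stand: set the processor on the stand's raised square pedestal, metal lid up, then the copper plate on the processor, then the finned heatsink on the plate, fins up, and last the small square fan on top of the heatsink. Every piece must lie flat, centred over the pedestal and square with it, and stay standing when you let go. Leave the roll of tape, the USB stick and the two memory modules where they lie, and do not use the spare chip and heatsink along the far edge of the table.

Things in the scene. Friction and masses are not known exactly. Their poses are not given: they have to be found in the camera images.
- test_stand: Fixed stand: 96 x 96 mm aluminium base with a green circuit board (top at 13 mm, small components to 18 mm) and in its middle a grey pedestal, 40 x 40 mm, flat dotted top 22 mm above the table. Origin: under the pedestal's centre, on the table; z up, x and y along the sides. Level on top of each: pedestal 22, processor 32, copper plate 44, heatsink 68, fan 88 mm above the table.
- processor: Processor: green 46 x 46 mm carrier with a bright 39 x 39 mm metal lid on top, 10 mm thick in all, about 60 g (not the thin chip along the far edge); its sides are solid over the full height. It overhangs the pedestal by 3 mm on each side. Square, so quarter turns are all alike. Origin: centre of its underside; z up, x and y along its sides. Loose, lies flat on the table right way up at the start.
- copper_plate: Copper spreader plate, 52 x 52 x 12 mm, about 260 g, with four dark screw holes at the corners. Square, so quarter turns are all alike. Origin: centre of its underside; z up, x and y along its sides. Loose, lies flat on the table right way up at the start.
- heatsink: Bare aluminium heatsink, 40 x 40 x 24 mm, about 120 g (not the one at the far edge behind the vise): 5 mm base with upright 2 mm fins (running along its y) above it; can be gripped across either pair of sides. Square, so quarter turns are all alike. Origin: centre of its underside; z up, x and y along its sides. Loose, lies flat on the table right way up at the start.
- fan: Small black square fan, 40 x 40 x 20 mm, about 50 g, grey hub and blades in a stiff square frame; solid to the touch like a block. Square, so quarter turns are all alike. Origin: centre of its underside; z up, x and y along its sides. Loose, lies flat on the table right way up at the start.
- tape_roll: Roll of electrical tape with an open middle, 66 mm across, 19 mm high; loose, lies among the parts; to be left alone. Origin: centre of its underside.
- usb_stick: Small red USB stick, 18 x 50 x 8 mm, long side roughly along world y, lies between the parts; loose, to be left alone. Origin: centre of its underside.
- ram_stick_0: Memory module, 31 x 133 x 4 mm, lies flat behind the parts (far from the robot); loose, to be left alone. Origin: centre of its underside.
- ram_stick_1: Memory module, 31 x 133 x 4 mm, lies flat to the right of the parts (-y side); loose, to be left alone. Origin: centre of its underside.

How it is judged:
By the outcome, as a careful person would: the job done as asked, in the order asked, and still so for the second after the job is handed in, with the robot touching nothing.
It also fails if it takes over 104 s, if anything falls off the work surface, if the arm or the gripper's body presses on something with over 40 N, if the wrist force passes 120 N, or if a joint passes its speed limit or range.

## Working session

There is one attempt and no reset: what is moved stays moved. The work goes in short steps, Python scripts to look and compute and a tool call to move; the robot and the scene stay as the last step left them, time stands still between calls to the robot, and variables do not carry over. Pictures are saved under pics/ and viewed, at most 14 in all, crops included, and the job is handed in when it is done.

Besides the shell and the picture viewer there is one more tool, called after "Emit:" as name(argument=value, ...), one argument or row to a line, values as JSON. play_rows: Moves the arm, as the interface text tells. Shift numbers are shares of 0.05 m and turn numbers shares of 8 degrees, none past 1 either way. Its arguments: {"type":"object","properties":{"series":{"type":"array"},"force":{"type":"number"}},"required":["series"]}

```bash
ls; mkdir -p pics
python3 - <<'E'
from station import ctrl, imaging
import cv2,numpy as np
for n in("scene","top"):
    d=imaging.get_image(n); cv2.imwrite(f"pics/{n}0.png",d["color"])
    E=np.array(d["extrinsics"]);print(n,d["fx"],d["fy"],d["cx"],d["cy"],d["D"]);print(E.round(3), (-E[:3,:3].T@E[:3,3]).round(3))
o=ctrl.get_obs();print({k:np.round(v,3) for k,v in o.items()})
E
```

```text
pics
scene 478.373777271283 478.373777271283 322.77514671195553 233.80746375621914 [-0.05933606  0.          0.          0.          0.        ]
[[-0.644 -0.765  0.005  0.422]
 [-0.558  0.465 -0.687  0.358]
 [ 0.523 -0.445 -0.726  0.654]
 [ 0.     0.     0.     1.   ]] [0.129 0.448 0.719]
top 596.3518335989676 596.3518335989676 316.06156710740095 240.4423038293992 [-0.04490006  0.          0.          0.          0.        ]
[[-0.028 -1.    -0.006  0.062]
 [-0.996  0.028 -0.084  0.602]
 [ 0.084  0.004 -0.996  1.278]
 [ 0.     0.     0.     1.   ]] [0.493 0.04  1.324]
{'t': np.float64(0.1), 'q': array([ 1.16 ,  0.053,  1.614,  0.   ,  1.476, -0.119]), 'dq': array([-0.001, -0.001, -0.004, -0.   ,  0.002, -0.002]), 'effort': array([ 0.0000e+00, -3.9491e+01, -3.7136e+01, -0.0000e+00,  4.0000e-03,
        0.0000e+00]), 'tool_pos': array([0.18 , 0.598, 0.23 ]), 'tool_rot': array([-4.570e-01, -3.108e+00,  3.000e-03]), 'contact_force': array([0.01 , 0.1  , 0.244]), 'wrist_torque': array([-0.023, -0.039,  0.007]), 'grip_force': np.float64(0.0), 'opening': np.float64(0.085)}
```

View pics/scene0.png

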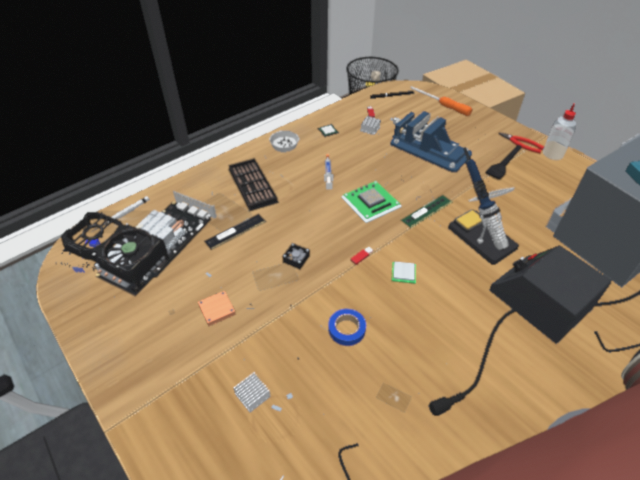

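View pics/top0.png

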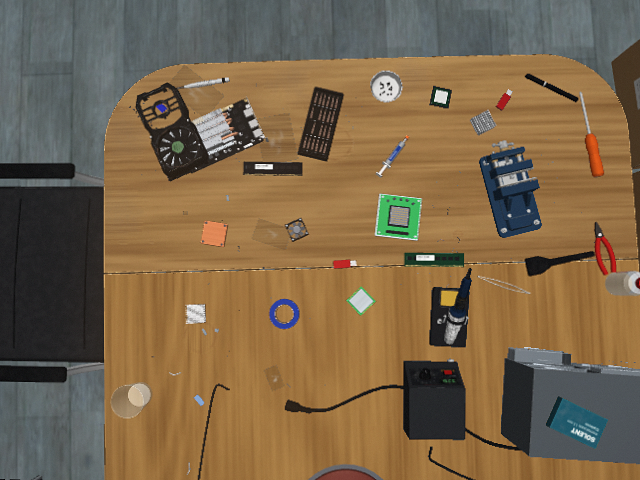

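The top view shows the copper plate at (214,233), fan (297,229), heatsink (195,314), processor (361,301), stand (399,217), tape (284,313) and USB stick (344,264). Next I measure these by mask.

```bash
cat > h.py <<'E'
import cv2, numpy as np
from station import ctrl, imaging
from scipy.spatial.transform import Rotation as R
def cam(d): return np.array([[d["fx"],0,d["cx"]],[0,d["fy"],d["cy"]],[0,0,1]]),np.array(d["D"]),np.array(d["extrinsics"])
def toplane(d,px,z):
    K,D,E=cam(d); n=cv2.undistortPoints(np.array(px,float).reshape(-1,1,2),K,D).reshape(-1,2)
    r=np.c_[n,np.ones(len(n))]@E[:3,:3]; c=-E[:3,:3].T@E[:3,3]
    return (c+r*((z-c[2])/r[:,2])[:,None])[:,:2]
def proj(d,P):
    K,D,E=cam(d); return cv2.projectPoints(np.array(P,float),cv2.Rodrigues(E[:3,:3])[0],E[:3,3],K,D)[0].reshape(-1,2)
def masks(d):
    hsv=cv2.cvtColor(d["color"],cv2.COLOR_BGR2HSV); h,s,v=cv2.split(hsv)
    return h,s,v
def rect(d,mask,xy,z,win=0.05):
    """largest blob near xy -> centre, size, angle(deg mod 90) on plane z"""
    g=np.array([[xy[0]+a,xy[1]+b,z] for a in(-win,win) for b in(-win,win)]); p=proj(d,g)
    x0,y0=p.min(0).astype(int); x1,y1=p.max(0).astype(int)
    m=np.zeros(mask.shape,np.uint8); m[y0:y1,x0:x1]=mask[y0:y1,x0:x1].astype(np.uint8)*255
    cs,_=cv2.findContours(m,cv2.RETR_EXTERNAL,cv2.CHAIN_APPROX_NONE)
    if not cs: return None
    c=max(cs,key=cv2.contourArea); w=toplane(d,c,z)
    (cx,cy),(a,b),an=cv2.minAreaRect((w*1000).astype(np.float32))
    return round(cx,1),round(cy,1),round(a,1),round(b,1),round((an+45)%90-45,1)
E
cat > m.py <<'E'
from h import *
N={"copper":(214,233,.006),"fan":(297,229,.010),"heatsink":(195,314,.012),"proc":(361,301,.005),"stand":(399,217,.0065),"ped":(400,217,.022)}
ims={n:imaging.get_image(n) for n in("top","scene")}
out=[]
for k,(u,v,z) in N.items():
    xy=toplane(ims["top"],[(u,v)],z)[0]
    for n,d in ims.items():
        h,s,V=masks(d); h=h.astype(int)
        if k=="copper": m=(h<13)&(s>80)&(V>170)
        if k=="fan": m=V<95
        if k=="heatsink": m=(s<45)&(V>90)
        if k=="proc": m=((h>40)&(h<85)&(s>60))|((s<40)&(V>170))
        if k=="stand": m=((h>40)&(h<85)&(s>60))|((s<40)&(V>60))
        if k=="ped": m=(s<60)&(V>60)&(V<190)
        print(k,n,xy.round(3),rect(d,m,xy,z,.07 if k=="stand" else .026 if k=="ped" else .042))
t=ims["top"]["color"]; a=cv2.resize(t[185:335,180:440],None,fx=3,fy=3,interpolation=cv2.INTER_CUBIC)
cv2.imwrite("pics/crop1.png",a)
E
python3 m.py
```

```text
copper top [0.628 0.272] (627.6, 272.7, 51.4, 51.3, -11.0)
copper scene [0.628 0.272] (628.0, 274.2, 52.0, 53.2, -10.2)
fan top [0.631 0.087] (612.0, 82.2, 11.9, 40.4, 6.0)
fan scene [0.631 0.087] (628.2, 91.5, 45.2, 50.5, 23.3)
heatsink top [0.45  0.315] (450.6, 314.5, 39.9, 42.7, 1.9)
heatsink scene [0.45  0.315] (450.4, 317.0, 50.0, 44.2, 1.3)
proc top [ 0.468 -0.05 ] (469.3, -49.1, 47.2, 45.9, 40.9)
proc scene [ 0.468 -0.05 ] (467.6, -44.1, 44.6, 49.4, 42.4)
stand top [ 0.652 -0.141] (652.8, -138.4, 96.5, 95.8, -8.3)
stand scene [ 0.652 -0.141] (651.5, -135.0, 100.2, 100.8, -8.3)
ped top [ 0.65  -0.141] (652.8, -138.3, 42.0, 40.2, -8.5)
ped scene [ 0.65  -0.141] (647.4, -130.0, 43.3, 45.4, -8.1)
```

View pics/crop1.png

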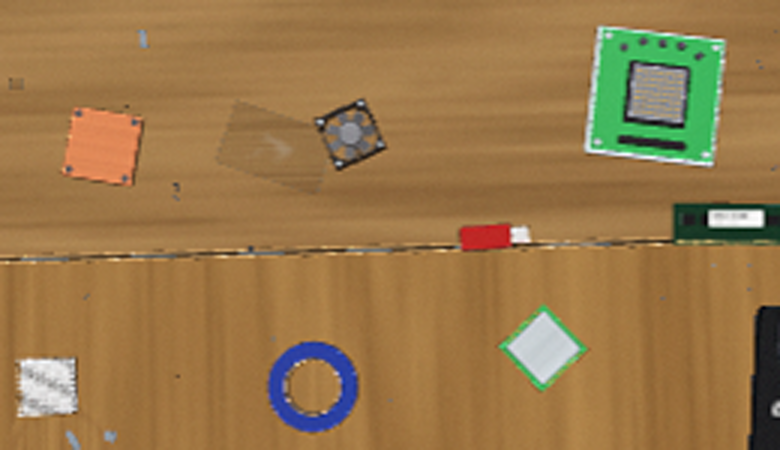

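The crop shows all parts clear of each other: fan corners at crop (317,122), (363,99), (385,150), (338,170), and the processor diamond centred at crop (543,348).

```bash
cat > plan.py <<'E'
import sys
from h import *
# x y z(mm) heading(deg of tool y): level the tool, then turn/shift amounts in row units
x,y,z,hd=map(float,sys.argv[1:5]); o=ctrl.get_obs()
C=R.from_rotvec(o["tool_rot"]); M=C.as_matrix(); cur=np.degrees(np.arctan2(M[1,1],M[0,1]))
hd=cur+((hd-cur+90)%180-90) if len(sys.argv)<6 else hd
Y=np.array([np.cos(np.radians(hd)),np.sin(np.radians(hd)),0]); Z=np.array([0,0,-1.]); T=R.from_matrix(np.c_[np.cross(Y,Z),Y,Z])
d=np.array([x,y,z])/1000-o["tool_pos"]
print("t",round(float(o["t"]),2),"pos",(np.array(o["tool_pos"])*1000).round(1),"head",cur.round(1),"->",round(hd,1),"q6",o["q"][5].round(2),"open",round(float(o["opening"])*1000,1),"F",np.round(o["contact_force"],1),"grip",round(float(o["grip_force"]),1))
print("turn",(np.degrees((C.inv()*T).as_rotvec())/8).round(3),"shift if unturned",(C.inv().apply(d)/.05).round(3),"shift after turn",(T.inv().apply(d)/.05).round(3))
E
python3 - <<'E'
from h import *
d=imaging.get_image("top"); p=np.array([(317,122),(363,99),(385,150),(338,170)])/3+[180,185]-1/3
w=toplane(d,p,.018)*1000; print(w.round(1),w.mean(0), [np.degrees(np.arctan2(*(w[(i+1)%4]-w[i])[::-1]))%90 for i in range(4)])
E
python3 plan.py 469.3 -49.1 80 40.9
```

```text
[[639.  112. ]
 [655.   77.7]
 [616.9  62.6]
 [603.2  97.4]] [628.52211425  87.41034295] [np.float64(25.10707109344635), np.float64(21.702255383959795), np.float64(21.52475557787976), np.float64(22.130876032837826)]
t 0.25 pos [179.7 598.3 230.7] head 73.3 -> 40.9 q6 -0.12 open 85.4 F [-0.4 -0.1  0. ] grip 0.0
turn [-7.000e-03  1.000e-03  4.048e+00] shift if unturned [ -9.273 -10.732   3.024] shift after turn [-13.58   -4.099   3.014]
```

Emit:
play_rows(
  series=[
    [1,[-0.66,-0.76,0],[0,0,0]],
    [1,[-0.66,-0.76,0],[0,0,0]],
    [1,[-0.66,-0.76,0],[0,0,0]],
    [1,[-0.66,-0.76,0],[0,0,0]],
    [1,[-0.66,-0.76,0],[0,0,0]],
    [1,[-0.66,-0.76,0],[0,0,0]],
    [1,[-0.66,-0.76,0],[0,0,0]],
    [1,[-0.66,-0.76,0],[0,0,0]],
  ],
  force=30,
)

```text
t: 1.25
tool_pos: [0.3455, 0.23, 0.2314]
tool_rot: [0.456, 3.108, 0.001]
contact_force: [1.0, 0.0, 0.3]
opening: 0.0852
grip_force: 0.0
```

Emit:
play_rows(
  series=[
    [1,[-0.66,-0.76,0],[0,0,0]],
    [1,[-0.66,-0.76,0],[0,0,0]],
    [1,[-0.66,-0.76,0],[0,0,0]],
    [1,[-0.66,-0.76,0],[0,0,0]],
    [1,[0,0,0.6],[0,0,1]],
    [1,[0,0,0.6],[0,0,1]],
    [1,[0,0,0.6],[0,0,1]],
    [1,[0,0,0.6],[0,0,1]],
  ],
)

```text
t: 2.25
tool_pos: [0.4278, 0.0478, 0.1104]
tool_rot: [1.303, 2.859, 0.0]
contact_force: [0.4, 0.4, -0.0]
opening: 0.0854
grip_force: 0.0
```

```bash
python3 plan.py 469.3 -49.1 2 40.9
```

```text
t 2.25 pos [427.8  47.8 110.4] head 41.0 -> 40.9 q6 -0.78 open 85.4 F [ 0.4  0.4 -0. ] grip 0.0
turn [0.002 0.002 0.013] shift if unturned [-2.007 -0.646  2.168] shift after turn [-2.009 -0.642  2.168]
```

Emit:
play_rows(
  series=[
    [1,[-0.67,-0.21,0],[0,0,0]],
    [1,[-0.67,-0.22,0.3],[0,0,0]],
    [1,[-0.67,-0.21,0.5],[0,0,0]],
    [1,[0,0,0.6],[0,0,0]],
    [1,[0,0,0.5],[0,0,0]],
    [1,[0,0,0.27],[0,0,0]],
    [1,[0,0,0],[0,0,0]],
    [0.45,[0,0,0],[0,0,0]],
  ],
)

```text
t: 3.25
tool_pos: [0.4711, -0.0488, 0.0039]
tool_rot: [1.295, 2.86, 0.001]
contact_force: [0.5, -0.3, 0.7]
opening: 0.0698
grip_force: 0.0
```

```bash
python3 plan.py 469.3 -49.1 1 40.9
```

```text
t 3.25 pos [471.1 -48.8   3.9] head 41.3 -> 40.9 q6 -0.98 open 69.8 F [ 0.5 -0.3  0.7] grip 0.0
turn [0.008 0.012 0.049] shift if unturned [ 0.019 -0.03   0.058] shift after turn [ 0.019 -0.03   0.058]
```

Emit:
play_rows(
  series=[
    [0.7,[0.02,-0.03,0.055],[0,0,0.05]],
    [0.7,[0,0,0],[0,0,0]],
    [0.3,[0,0,0],[0,0,0]],
    [0.3,[0,0,0],[0,0,0]],
    [0.3,[0,0,0],[0,0,0]],
    [0.3,[0,0,0],[0,0,0]],
  ],
  force=20,
)

```text
t: 4.0
tool_pos: [0.4687, -0.0491, 0.0005]
tool_rot: [1.306, 2.857, 0.0]
contact_force: [-0.9, 0.8, 4.9]
opening: 0.0453
grip_force: 21.3
```

```bash
python3 plan.py 469.3 -49.1 1 40.9
```

```text
t 4.0 pos [468.7 -49.1   0.5] head 40.9 -> 40.9 q6 -0.98 open 45.3 F [-0.9  0.8  4.9] grip 21.3
turn [ 0.003  0.004 -0.003] shift if unturned [-0.008  0.008 -0.009] shift after turn [-0.008  0.008 -0.009]
```

Emit:
play_rows(
  series=[
    [1,[0,0,0],[0,0,0]],
    [1,[0,0,0],[0,0,0]],
    [1,[0,0,-0.2],[0,0,0.25]],
    [1,[0,0,-0.2],[0,0,1]],
    [1,[0,0,0],[0,0,1]],
    [1,[0,0,0],[0,0,1]],
    [1,[0,0,0],[0,0,1]],
    [1,[0,0,0],[0,0,1]],
  ],
)

```text
t: 5.0
tool_pos: [0.4686, -0.049, 0.0207]
tool_rot: [2.249, 2.193, 0.001]
contact_force: [0.1, -0.3, 0.4]
opening: 0.0854
grip_force: 0.0
```

Emit:
play_rows(
  series=[
    [1,[0,0,0],[0,0,1]],
    [1,[0,0,0],[0,0,1]],
    [1,[0,0,0],[0,0,1]],
    [1,[0,0,0],[0,0,1]],
    [1,[0,0,0],[0,0,1]],
    [1,[0,0,0],[0,0,1]],
    [1,[0,0,0.2],[0,0,0]],
    [1,[0,0,0],[0,0,0]],
  ],
)

```text
t: 6.0
tool_pos: [0.4674, -0.0487, 0.009]
tool_rot: [-2.942, -1.099, 0.003]
contact_force: [0.5, 0.3, -0.3]
opening: 0.0854
grip_force: 0.0
```

```bash
python3 plan.py 468.7 -49.1 1 -49.1
```

```text
t 6.0 pos [467.4 -48.7   9. ] head -49.0 -> -49.1 q6 0.59 open 85.4 F [ 0.5  0.3 -0.3] grip 0.0
turn [-0.013  0.009  0.008] shift if unturned [0.015 0.024 0.161] shift after turn [0.015 0.023 0.161]
```

Emit:
play_rows(
  series=[
    [0.7,[0.015,0.02,0.155],[0,0,0]],
    [0.7,[0,0,0],[0,0,0]],
    [0.3,[0,0,0],[0,0,0]],
    [0.3,[0,0,0],[0,0,0]],
    [0.3,[0,0,0],[0,0,0]],
    [0.3,[0,0,0],[0,0,0]],
    [0.3,[0,0,0],[0,0,0]],
  ],
  force=40,
)

```text
t: 6.88
tool_pos: [0.4698, -0.0493, 0.0025]
tool_rot: [2.944, 1.097, 0.001]
contact_force: [0.4, 0.2, -0.6]
opening: 0.0444
grip_force: 40.9
```

Emit:
play_rows(
  series=[
    [0.3,[0,0,-0.3],[0,0,0]],
    [0.3,[0,0,-0.7],[0,0,0]],
    [0.3,[0,0,-0.5],[0,0,0]],
    [0.3,[0,0,-0.3],[0,0,0]],
    [0.3,[0,0,0],[0,0,0]],
  ],
)

```text
t: 7.5
tool_pos: [0.4704, -0.0494, 0.0937]
tool_rot: [2.942, 1.097, 0.004]
contact_force: [-0.3, -0.4, -0.9]
opening: 0.0446
grip_force: 41.0
```

```bash
python3 plan.py 652.8 -138.3 91 -8.3
python3 - <<'E'
from h import *
d=imaging.get_image("scene"); cv2.imwrite("pics/g1.png",cv2.resize(d["color"][180:350,280:500],None,fx=3,fy=3,interpolation=cv2.INTER_CUBIC))
E
```

```text
t 7.5 pos [470.4 -49.4  93.7] head -49.1 -> -8.3 q6 0.6 open 44.6 F [-0.3 -0.4 -0.9] grip 41.0
turn [ 2.000e-02 -5.000e-03 -5.102e+00] shift if unturned [1.594 3.732 0.066] shift after turn [-1.232  3.866  0.055]
```

View pics/g1.png

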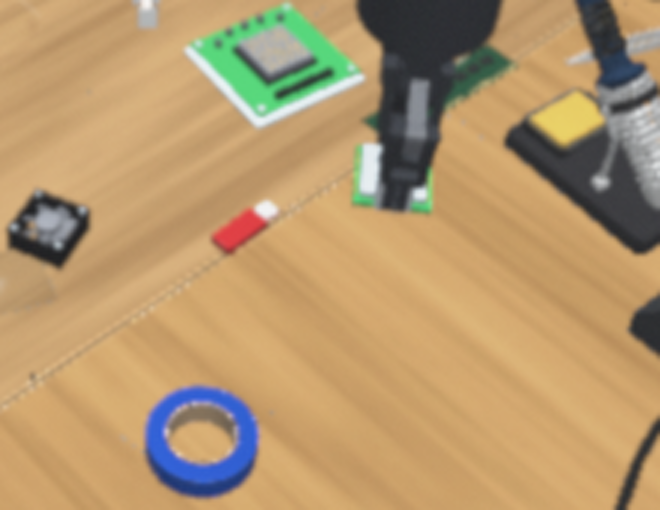

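The processor is held level in the jaws, at about (395,180) in the crop, and the USB stick and tape are untouched. Now I carry it to the stand.

Emit:
play_rows(
  series=[
    [0.3,[0.2,0.47,0],[0,0,0]],
    [0.3,[0.32,0.75,0],[0,0,0]],
    [0.3,[0.32,0.75,0],[0,0,0]],
    [0.3,[0.32,0.75,0],[0,0,0]],
    [0.3,[0.25,0.6,0],[0,0,0]],
    [0.3,[0.18,0.4,0],[0,0,0]],
    [0.3,[0,0,0],[0,0,-0.6]],
    [0.3,[0,0,0],[0,0,-1]],
  ],
)

```text
t: 8.55
tool_pos: [0.6504, -0.1376, 0.0897]
tool_rot: [-2.798, -1.423, 0.004]
contact_force: [0.5, 0.9, -0.6]
opening: 0.0448
grip_force: 41.0
```

Emit:
play_rows(
  series=[
    [0.3,[0,0,0],[0,0,-1]],
    [0.3,[0,0,0],[0,0,-1]],
    [0.3,[0,0,0.3],[0,0,-1]],
    [0.3,[0,0,0.5],[0,0,-0.5]],
    [0.3,[0,0,0.2],[0,0,0]],
    [0.3,[0,0,0],[0,0,0]],
    [0.3,[0,0,0],[0,0,0]],
  ],
)

```text
t: 9.43
tool_pos: [0.6519, -0.138, 0.043]
tool_rot: [2.377, 2.053, 0.001]
contact_force: [0.4, 0.2, -0.7]
opening: 0.0444
grip_force: 41.0
```

```bash
python3 plan.py 652.9 -138.3 24.5 -8.3
```

```text
t 9.43 pos [ 651.9 -138.    43. ] head -8.3 -> -8.3 q6 -0.17 open 44.4 F [ 0.4  0.2 -0.7] grip 41.0
turn [ 0.007  0.001 -0.006] shift if unturned [-0.004  0.02   0.369] shift after turn [-0.004  0.02   0.369]
```

Emit:
play_rows(
  series=[
    [0.3,[-0.004,0.02,0.2],[0,0,0]],
    [0.3,[0,0,0.13],[0,0,0]],
    [0.3,[0,0,0],[0,0,0]],
    [0.3,[0,0,0],[0,0,0]],
  ],
)

```text
t: 9.93
tool_pos: [0.6523, -0.1381, 0.0258]
tool_rot: [-2.377, -2.054, 0.0]
contact_force: [-0.4, -0.7, -0.1]
opening: 0.0444
grip_force: 41.0
```

```bash
python3 plan.py 652.9 -138.3 24.5 -8.3
```

```text
t 9.93 pos [ 652.3 -138.1   25.8] head -8.3 -> -8.3 q6 -0.17 open 44.4 F [-0.4 -0.7 -0.1] grip 41.0
turn [-0.001 -0.    -0.003] shift if unturned [-0.001  0.012  0.026] shift after turn [-0.001  0.012  0.026]
```

Emit:
play_rows(
  series=[
    [0.3,[0,0.012,0.03],[0,0,0]],
    [0.3,[0,0,0.02],[0,0,0]],
    [0.3,[0,0,0],[0,0,0]],
  ],
)

```text
t: 10.3
tool_pos: [0.6532, -0.1383, 0.0245]
tool_rot: [2.377, 2.054, -0.0]
contact_force: [-2.0, -0.0, 4.5]
opening: 0.0447
grip_force: 41.6
```

```bash
python3 plan.py 652.9 -138.3 24.5 -8.3
```

```text
t 10.3 pos [ 653.2 -138.3   24.5] head -8.3 -> -8.3 q6 -0.17 open 44.7 F [-2.  -0.   4.5] grip 41.6
turn [ 0.001  0.001 -0.002] shift if unturned [-0.001 -0.007  0.001] shift after turn [-0.001 -0.007  0.001]
```

Emit:
play_rows(
  series=[
    [1,[0,0,0],[0,0,0]],
    [1,[0,0,0],[0,0,0]],
    [1,[0,0,0],[0,0,0]],
    [1,[0,0,-0.4],[0,0,0]],
    [1,[0,0,-0.8],[0,0,0]],
    [1,[0,0,-0.8],[0,0,0]],
    [1,[1,0,0],[0,0,0]],
    [1,[1,0,0],[0,0,0]],
  ],
)

```text
t: 11.3
tool_pos: [0.6687, -0.0389, 0.1265]
tool_rot: [2.376, 2.05, 0.004]
contact_force: [0.3, 0.2, 0.4]
opening: 0.0857
grip_force: 0.0
```

Emit:
play_rows(
  series=[
    [1,[1,0,0],[0,0,0]],
    [1,[1,0,0],[0,0,0]],
    [1,[1,0,0],[0,0,0]],
    [1,[1,0,0],[0,0,0]],
    [1,[1,0,0],[0,0,0]],
  ],
)

```text
t: 11.92
tool_pos: [0.7042, 0.2098, 0.1253]
tool_rot: [2.376, 2.054, 0.003]
contact_force: [0.2, -0.5, -0.4]
opening: 0.0856
grip_force: 0.0
```

```bash
python3 plan.py 627.6 272.7 60 -11
cat > chk.py <<'E'
import sys
from h import *
z=float(sys.argv[1]); kind=sys.argv[2]; d=imaging.get_image("top"); h,s,V=masks(d); h=h.astype(int)
m={"stand":((h>40)&(h<85)&(s>60))|((s<40)&(V>60)),"lid":(s<40)&(V>190),"copper":(h<13)&(s>80)&(V>170),"sink":(s<45)&(V>90),"fan":V<90}[kind]
print(kind,rect(d,m,(.653,-.138),z,float(sys.argv[3])))
cv2.imwrite(sys.argv[4],cv2.resize(d["color"][180:260,350:450],None,fx=6,fy=6,interpolation=cv2.INTER_CUBIC))
E
python3 chk.py .032 lid .026 pics/p1.png
```

```text
t 11.93 pos [704.2 209.8 125.3] head -8.3 -> -11.0 q6 0.33 open 85.6 F [ 0.2 -0.5 -0.4] grip 0.0
turn [ 0.015 -0.005  0.336] shift if unturned [ 1.022 -1.701  1.304] shift after turn [ 0.942 -1.744  1.307]
lid (653.6, -140.5, 39.2, 37.7, -8.5)
```

View pics/p1.png

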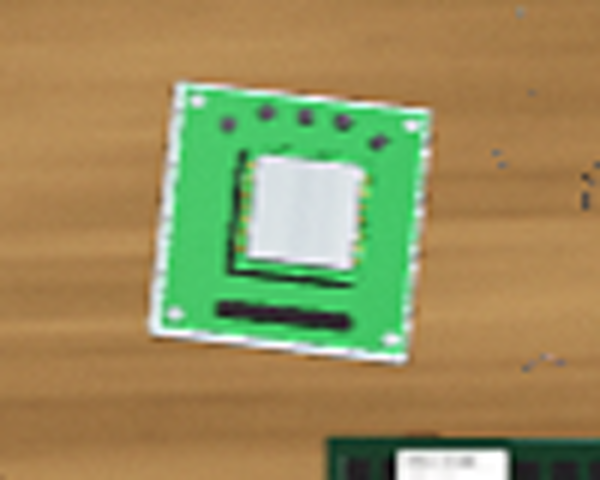

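The processor lid is at about crop (305,212) and the stand at (291,222). After parallax it sits about 2 mm off towards -y. I'll regrip it the other way, across y, and shift it.

Emit:
play_rows(
  series=[
    [1,[-1,0,0],[0,0,-0.25]],
    [1,[-1,0,0],[0,0,0]],
    [1,[-1,0,0],[0,0,0]],
    [1,[-1,0,0],[0,0,0]],
    [1,[-1,0,0],[0,0,0]],
    [1,[-1,0,0],[0,0,0]],
    [1,[-1,0,0],[0,0,0]],
    [1,[0,0,0],[0,0,-1]],
  ],
)

```text
t: 12.98
tool_pos: [0.6632, -0.1436, 0.1252]
tool_rot: [2.188, 2.251, 0.001]
contact_force: [0.4, 0.5, -0.4]
opening: 0.0857
grip_force: 0.0
```

Emit:
play_rows(
  series=[
    [1,[0,0,0],[0,0,-1]],
    [1,[0,0,0],[0,0,-1]],
    [1,[0,0,0],[0,0,-1]],
    [1,[0,0,0],[0,0,-1]],
    [1,[0,0,0],[0,0,-1]],
    [1,[0,0,0],[0,0,-1]],
    [1,[0,0,0],[0,0,-1]],
    [1,[0,0,0],[0,0,-1]],
  ],
)

```text
t: 13.98
tool_pos: [0.6637, -0.1399, 0.125]
tool_rot: [0.654, 3.071, -0.0]
contact_force: [-0.1, 0.8, 0.8]
opening: 0.0853
grip_force: 0.0
```

Emit:
play_rows(
  series=[
    [1,[0,0,0],[0,0,-1]],
    [1,[0,0,0],[0,0,-1]],
    [1,[0,0,0],[0,0,0]],
    [1,[0,0,0],[0,0,0]],
  ],
)

```text
t: 14.48
tool_pos: [0.6636, -0.1397, 0.1242]
tool_rot: [0.231, 3.132, -0.0]
contact_force: [0.0, -0.1, 0.7]
opening: 0.0855
grip_force: 0.0
```

```bash
python3 plan.py 653.2 -139.5 24 81.7
```

```text
t 14.47 pos [ 663.6 -139.7  124.2] head 81.6 -> 81.7 q6 -1.74 open 85.5 F [ 0.  -0.1  0.7] grip 0.0
turn [-0.001  0.007 -0.017] shift if unturned [ 0.208 -0.026  2.004] shift after turn [ 0.206 -0.025  2.004]
```

Emit:
play_rows(
  series=[
    [1,[0.2,-0.025,0.4],[0,0,0]],
    [1,[0,0,0.6],[0,0,0]],
    [1,[0,0,0.5],[0,0,0]],
    [1,[0,0,0.3],[0,0,0]],
    [1,[0,0,0.1],[0,0,0]],
    [1,[0,0,0],[0,0,0]],
    [0.75,[0,0,0],[0,0,0]],
  ],
)

```text
t: 15.35
tool_pos: [0.6542, -0.1397, 0.0297]
tool_rot: [0.228, 3.131, -0.001]
contact_force: [0.2, 0.2, -0.2]
opening: 0.0698
grip_force: 0.0
```

```bash
python3 plan.py 653.2 -139.5 24 81.7
```

```text
t 15.35 pos [ 654.2 -139.7   29.7] head 81.7 -> 81.7 q6 -1.75 open 69.8 F [ 0.2  0.2 -0.2] grip 0.0
turn [-0.003  0.016 -0.003] shift if unturned [0.021 0.001 0.114] shift after turn [0.021 0.001 0.114]
```

Emit:
play_rows(
  series=[
    [0.75,[0.02,0,0.1],[0,0,0]],
    [0.75,[0,0,0],[0,0,0]],
    [0.3,[0,0,0],[0,0,0]],
    [0.3,[0,0,0],[0,0,0]],
    [0.3,[0,0,0],[0,0,0]],
    [0.3,[0,0,0],[0,0,0]],
    [0.3,[0,0,0],[0,0,0]],
  ],
  force=25,
)

```text
t: 16.23
tool_pos: [0.6525, -0.1393, 0.0236]
tool_rot: [0.228, 3.133, -0.0]
contact_force: [0.6, 0.1, 1.5]
opening: 0.0451
grip_force: 26.4
```

```bash
python3 plan.py 652.4 -138.4 24 81.7
python3 - <<'E'
from h import *
d=imaging.get_image("top"); h,s,V=masks(d)
cv2.imwrite("pics/p2.png",cv2.resize(d["color"][180:260,350:450],None,fx=6,fy=6,interpolation=cv2.INTER_CUBIC))
E
```

```text
t 16.23 pos [ 652.5 -139.3   23.6] head 81.7 -> 81.7 q6 -1.75 open 45.1 F [0.6 0.1 1.5] grip 26.4
turn [-0.001  0.003 -0.002] shift if unturned [ 0.004  0.017 -0.009] shift after turn [ 0.004  0.017 -0.009]
```

Emit:
play_rows(
  series=[
    [0.3,[0,0,-0.06],[0,0,0]],
    [0.3,[0,0,0],[0,0,0]],
    [0.3,[0.015,0.038,0],[0,0,0]],
    [0.3,[0,0,0],[0,0,0]],
    [0.3,[0,0,0.06],[0,0,0]],
    [0.3,[0,0,0],[0,0,0]],
    [0.3,[0,0,0],[0,0,0]],
  ],
)

```text
t: 17.15
tool_pos: [0.6521, -0.1373, 0.0236]
tool_rot: [0.228, 3.133, -0.0]
contact_force: [-1.0, 0.4, 0.9]
opening: 0.0453
grip_force: 26.4
```

```bash
python3 plan.py 652.4 -138.4 24 81.7
```

```text
t 17.15 pos [ 652.1 -137.3   23.6] head 81.7 -> 81.7 q6 -1.74 open 45.3 F [-1.   0.4  0.9] grip 26.4
turn [-0.     0.004 -0.002] shift if unturned [-0.01  -0.021 -0.009] shift after turn [-0.01  -0.021 -0.009]
```

Emit:
play_rows(
  series=[
    [1,[0,0,0],[0,0,0]],
    [1,[0,0,0],[0,0,0]],
    [1,[0,0,0],[0,0,0]],
    [1,[0,0,-0.4],[0,0,0]],
    [1,[0,0,-0.8],[0,0,0]],
    [1,[0,0,-0.6],[0,0,0]],
    [1,[0,1,0],[0,0,0]],
    [1,[0,1,0],[0,0,0]],
  ],
)

```text
t: 18.15
tool_pos: [0.6675, -0.0379, 0.1163]
tool_rot: [0.23, 3.129, -0.0]
contact_force: [-0.0, 1.1, -0.0]
opening: 0.0855
grip_force: 0.0
```

Emit:
play_rows(
  series=[
    [1,[0.3,1,0],[0,0,0.3]],
    [1,[0.3,1,0],[0,0,0]],
    [1,[0.3,1,0],[0,0,0]],
    [1,[0.3,1,0],[0,0,0]],
    [1,[0.3,1,0],[0,0,0]],
    [1,[0,1,0],[0,0,0]],
  ],
)

```text
t: 18.9
tool_pos: [0.646, 0.2722, 0.1153]
tool_rot: [0.292, 3.126, 0.001]
contact_force: [0.6, -0.9, 1.5]
opening: 0.0853
grip_force: 0.0
```

```bash
python3 plan.py 627.4 273.2 60 79; python3 chk.py .032 lid .026 pics/p3.png;  python3 chk.py .0065 stand .07 pics/p3.png
```

```text
t 18.9 pos [646.  272.2 115.3] head 79.3 -> 79.0 q6 -1.09 open 85.3 F [ 0.6 -0.9  1.5] grip 0.0
turn [0.005 0.011 0.04 ] shift if unturned [ 0.371 -0.049  1.106] shift after turn [ 0.369 -0.05   1.106]
lid (653.1, -138.8, 39.0, 37.1, -8.8)
stand (652.8, -138.4, 96.5, 95.8, -8.3)
```

View pics/p3.png

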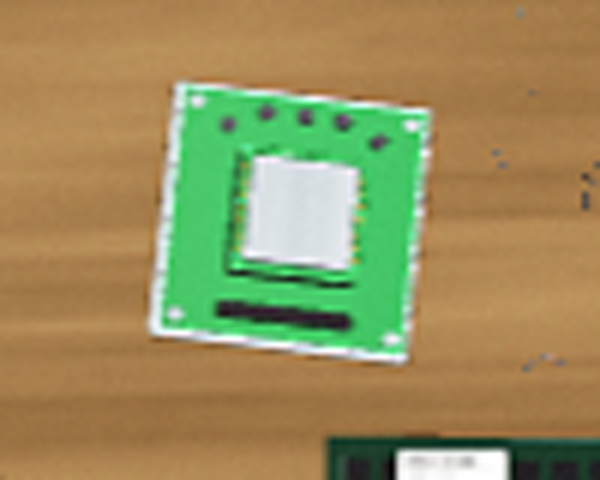

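The processor is now within 0.5 mm: lid at crop (300,212), square with the stand. Next the copper plate.

Emit:
play_rows(
  series=[
    [1,[0.37,-0.045,0.3],[0,0,0.04]],
    [1,[0,0,0.6],[0,0,0]],
    [1,[0,0,0.6],[0,0,0]],
    [1,[0,0,0.4],[0,0,0]],
    [1,[0,0,0.3],[0,0,0]],
    [1,[0,0,0.06],[0,0,0]],
    [1,[0,0,0],[0,0,0]],
  ],
)

```text
t: 19.88
tool_pos: [0.6282, 0.2715, 0.001]
tool_rot: [0.302, 3.126, 0.001]
contact_force: [-0.3, 0.2, -0.3]
opening: 0.0851
grip_force: 0.0
```

```bash
python3 plan.py 627.4 273.2 1.5 79
```

```text
t 19.88 pos [628.2 271.5   1. ] head 79.0 -> 79.0 q6 -1.08 open 85.1 F [-0.3  0.2 -0.3] grip 0.0
turn [ 0.004  0.007 -0.005] shift if unturned [ 0.023  0.03  -0.009] shift after turn [ 0.023  0.03  -0.009]
```

Emit:
play_rows(
  series=[
    [0.5,[0.02,0.03,-0.01],[0,0,0]],
    [0.3,[0,0,0],[0,0,0]],
    [0.3,[0,0,0],[0,0,0]],
    [0.3,[0,0,0],[0,0,0]],
    [0.3,[0,0,0],[0,0,0]],
  ],
  force=25,
)

```text
t: 20.5
tool_pos: [0.6276, 0.2734, 0.002]
tool_rot: [0.302, 3.126, 0.001]
contact_force: [-1.6, -0.2, 6.0]
opening: 0.0511
grip_force: 27.3
```

Emit:
play_rows(
  series=[
    [1,[0,0,0],[0,0,0]],
    [1,[0,0,0],[0,0,0]],
    [1,[0,0,-0.2],[0,0,0.25]],
    [1,[0,0,-0.3],[0,0,1]],
    [1,[0,0,0],[0,0,1]],
    [1,[0,0,0],[0,0,1]],
    [1,[0,0,0],[0,0,1]],
    [1,[0,0,0],[0,0,1]],
  ],
)

```text
t: 21.5
tool_pos: [0.6271, 0.2731, 0.0264]
tool_rot: [1.411, 2.807, 0.001]
contact_force: [0.1, 0.1, 0.2]
opening: 0.0852
grip_force: 0.0
```

Emit:
play_rows(
  series=[
    [1,[0,0,0],[0,0,1]],
    [1,[0,0,0],[0,0,1]],
    [1,[0,0,0],[0,0,1]],
    [1,[0,0,0],[0,0,1]],
    [1,[0,0,0],[0,0,1]],
    [1,[0,0,0.25],[0,0,1]],
    [1,[0,0,0.18],[0,0,0]],
    [1,[0,0,0],[0,0,0]],
  ],
)

```text
t: 22.5
tool_pos: [0.6261, 0.2728, 0.0033]
tool_rot: [-2.423, -1.999, 0.003]
contact_force: [-0.1, 1.1, 0.4]
opening: 0.0858
grip_force: 0.0
```

```bash
python3 plan.py 627.4 272.7 1.5 -11
```

```text
t 22.5 pos [626.1 272.8   3.3] head -11.0 -> -11.0 q6 0.49 open 85.8 F [-0.1  1.1  0.4] grip 0.0
turn [-0.013  0.007  0.006] shift if unturned [0.003 0.025 0.036] shift after turn [0.003 0.025 0.036]
```

Emit:
play_rows(
  series=[
    [0.7,[0.015,0.025,0.03],[0,0,0]],
    [0.3,[0,0,0],[0,0,0]],
    [0.3,[0,0,0],[0,0,0]],
    [0.3,[0,0,0],[0,0,0]],
    [0.3,[0,0,0],[0,0,0]],
    [0.3,[0,0,0],[0,0,0]],
  ],
  force=60,
)

```text
t: 23.25
tool_pos: [0.6291, 0.2738, 0.0038]
tool_rot: [2.424, 1.997, 0.003]
contact_force: [1.4, 0.7, 5.2]
opening: 0.0494
grip_force: 63.1
```

Emit:
play_rows(
  series=[
    [0.3,[0,0,-0.3],[0,0,0]],
    [0.3,[0,0,-0.7],[0,0,0]],
    [0.3,[0,0,-0.7],[0,0,0]],
    [0.3,[0,0,-0.4],[0,0,0]],
    [0.3,[0,0,0],[0,0,0]],
  ],
)

```text
t: 23.88
tool_pos: [0.6291, 0.2738, 0.1096]
tool_rot: [2.424, 1.997, 0.004]
contact_force: [-0.1, 0.6, -1.9]
opening: 0.0496
grip_force: 62.8
```

```bash
python3 plan.py 652 -137 110 -8.3
```

```text
t 23.88 pos [629.1 273.8 109.6] head -11.0 -> -8.3 q6 0.49 open 49.6 F [-0.1  0.6 -1.9] grip 62.8
turn [ 0.019 -0.009 -0.342] shift if unturned [-7.977  2.022 -0.014] shift after turn [-8.064e+00  1.639e+00 -8.000e-03]
```

Emit:
play_rows(
  series=[
    [0.3,[-0.5,0.12,0],[0,0,0]],
    [0.3,[-1,0.25,0],[0,0,-0.1]],
    [0.3,[-1,0.25,0],[0,0,-0.1]],
    [0.3,[-1,0.25,0],[0,0,-0.1]],
    [0.3,[-1,0.22,0],[0,0,0]],
    [0.3,[-1,0.22,0],[0,0,0]],
    [0.3,[-1,0.22,0],[0,0,0]],
    [0.3,[-0.8,0.18,0],[0,0,0]],
  ],
)

```text
t: 24.88
tool_pos: [0.6505, -0.1036, 0.1052]
tool_rot: [-2.382, -2.044, 0.004]
contact_force: [0.0, 0.8, -1.3]
opening: 0.0494
grip_force: 62.7
```

Emit:
play_rows(
  series=[
    [0.3,[-0.5,0.08,0],[0,0,0]],
    [0.3,[-0.2,0,0],[0,0,0]],
    [0.3,[0,0,0.3],[0,0,0]],
    [0.3,[0,0,0.5],[0,0,0]],
    [0.3,[0,0,0.3],[0,0,0]],
    [0.3,[0,0,0.1],[0,0,0]],
    [0.3,[0,0,0],[0,0,0]],
    [0.3,[0,0,0],[0,0,0]],
  ],
)

```text
t: 25.88
tool_pos: [0.6522, -0.1358, 0.049]
tool_rot: [2.381, 2.047, 0.002]
contact_force: [0.5, -1.1, -1.2]
opening: 0.0494
grip_force: 62.7
```

```bash
python3 plan.py 652.1 -136.5 36 -8.3
```

```text
t 25.88 pos [ 652.2 -135.8   49. ] head -8.6 -> -8.3 q6 -0.17 open 49.4 F [ 0.5 -1.1 -1.2] grip 62.7
turn [ 0.014  0.002 -0.041] shift if unturned [-0.013  0.     0.259] shift after turn [-0.013  0.001  0.259]
```

Emit:
play_rows(
  series=[
    [0.3,[-0.013,0,0.16],[0.01,0,-0.04]],
    [0.3,[0,0,0.07],[0,0,0]],
    [0.3,[0,0,0],[0,0,0]],
    [0.3,[0,0,0],[0,0,0]],
  ],
)

```text
t: 26.38
tool_pos: [0.6511, -0.1364, 0.0362]
tool_rot: [-2.376, -2.054, 0.002]
contact_force: [0.2, -0.4, -1.2]
opening: 0.0497
grip_force: 62.7
```

```bash
python3 plan.py 652.1 -136.5 36 -8.3
```

```text
t 26.38 pos [ 651.1 -136.4   36.2] head -8.3 -> -8.3 q6 -0.17 open 49.7 F [ 0.2 -0.4 -1.2] grip 62.7
turn [-0.011 -0.    -0.003] shift if unturned [0.001 0.02  0.003] shift after turn [0.001 0.02  0.003]
```

Not yet touching, so I creep down.

Emit:
play_rows(
  series=[
    [0.3,[0,0.02,0],[-0.01,0,0]],
    [0.3,[0,0,0.02],[0,0,0]],
    [0.3,[0,0,0.02],[0,0,0]],
    [0.3,[0,0,0],[0,0,0]],
  ],
)

```text
t: 26.88
tool_pos: [0.6525, -0.1366, 0.0358]
tool_rot: [2.377, 2.055, -0.0]
contact_force: [-3.0, 0.3, 5.4]
opening: 0.0498
grip_force: 63.6
```

```bash
python3 plan.py 652.1 -136.5 34 -8.3
```

```text
t 26.88 pos [ 652.5 -136.6   35.8] head -8.3 -> -8.3 q6 -0.17 open 49.8 F [-3.   0.3  5.4] grip 63.6
turn [-0.     0.001 -0.002] shift if unturned [ 0.001 -0.007  0.036] shift after turn [ 0.001 -0.007  0.036]
```

Emit:
play_rows(
  series=[
    [1,[0,0,0],[0,0,0]],
    [1,[0,0,0],[0,0,0]],
    [1,[0,0,0],[0,0,0]],
    [1,[0,0,-0.4],[0,0,0]],
    [1,[0,0,-0.8],[0,0,0]],
    [1,[0,0,-0.7],[0,0,0]],
    [1,[1,0,0],[0,0,0]],
    [1,[1,-0.5,0],[0,0,0]],
  ],
)

```text
t: 27.88
tool_pos: [0.6438, -0.0337, 0.1325]
tool_rot: [2.376, 2.05, 0.005]
contact_force: [0.5, 0.8, 0.1]
opening: 0.0854
grip_force: 0.0
```

Emit:
play_rows(
  series=[
    [1,[1,-0.6,0],[0,0,0]],
    [1,[1,-0.6,0],[0,0,0]],
    [1,[1,-0.6,0],[0,0,0]],
    [1,[1,-0.6,0],[0,0,0]],
    [1,[1,-0.6,0],[0,0,0]],
    [1,[1,-0.6,0],[0,0,0]],
    [1,[0.8,-0.6,0],[0,0,0]],
  ],
)

```text
t: 28.75
tool_pos: [0.4829, 0.3351, 0.1313]
tool_rot: [2.376, 2.055, 0.004]
contact_force: [1.0, -0.2, -0.4]
opening: 0.0857
grip_force: 0.0
```

```bash
python3 plan.py 450 315.5 5 1.9; python3 chk.py .038 copper .035 pics/p4.png
python3 - <<'E'
from h import *
d=imaging.get_image("scene"); cv2.imwrite("pics/p4s.png",cv2.resize(d["color"][160:240,320:420],None,fx=6,fy=6,interpolation=cv2.INTER_CUBIC))
E
```

```text
t 28.75 pos [482.9 335.1 131.3] head -8.3 -> 1.9 q6 0.62 open 85.7 F [ 1.  -0.2 -0.4] grip 0.0
turn [ 0.017 -0.011 -1.272] shift if unturned [-0.486 -0.601  2.525] shift after turn [-0.369 -0.671  2.527]
copper (653.3, -139.2, 50.5, 50.8, -8.4)
```

View pics/p4.png

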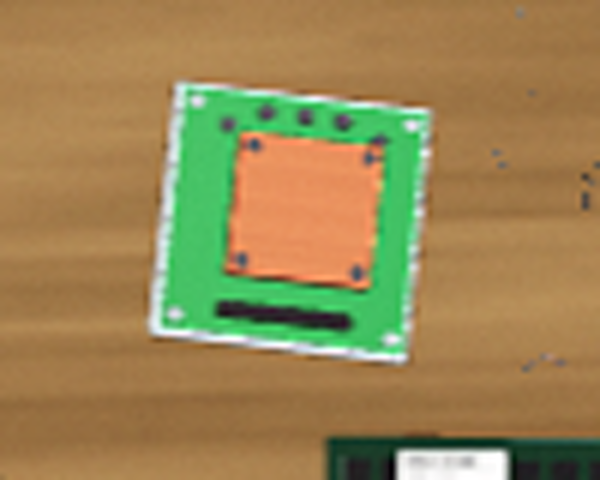

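The copper plate lies square with the stand, centre at crop (305,210), within 1 mm after parallax. Next the heatsink.

Emit:
play_rows(
  series=[
    [1,[-0.25,-0.3,0.4],[0,0,0]],
    [1,[-0.24,-0.3,0.4],[0,0,0]],
    [1,[0,0,0.5],[0,0,-0.7]],
    [1,[0,0,0.6],[0,0,-0.57]],
    [1,[0,0,0.4],[0,0,0]],
    [1,[0,0,0.2],[0,0,0]],
    [1,[0,0,0],[0,0,0]],
  ],
)

```text
t: 29.72
tool_pos: [0.4502, 0.3127, 0.0041]
tool_rot: [-2.186, -2.256, 0.001]
contact_force: [0.3, -0.1, -0.1]
opening: 0.0856
grip_force: 0.0
```

```bash
python3 plan.py 450 315.5 5 1.9
```

```text
t 29.73 pos [450.2 312.7   4.1] head 1.8 -> 1.9 q6 0.44 open 85.6 F [ 0.3 -0.1 -0.1] grip 0.0
turn [-0.004  0.002 -0.013] shift if unturned [ 0.056 -0.002 -0.017] shift after turn [ 0.056 -0.001 -0.017]
```

Emit:
play_rows(
  series=[
    [0.5,[0.05,0,-0.02],[0,0,0]],
    [0.3,[0,0,0],[0,0,0]],
    [0.3,[0,0,0],[0,0,0]],
    [0.3,[0,0,0],[0,0,0]],
    [0.3,[0,0,0],[0,0,0]],
    [0.3,[0,0,0],[0,0,0]],
  ],
  force=25,
)

```text
t: 30.48
tool_pos: [0.4509, 0.3159, 0.0064]
tool_rot: [2.185, 2.256, 0.003]
contact_force: [-0.9, 0.1, 5.6]
opening: 0.0401
grip_force: 27.1
```

Emit:
play_rows(
  series=[
    [1,[0,0,0],[0,0,0]],
    [1,[0,0,0],[0,0,0]],
    [1,[0,0,-0.2],[0,0,-0.25]],
    [1,[0,0,-0.3],[0,0,-1]],
    [1,[0,0,0],[0,0,-1]],
    [1,[0,0,0],[0,0,-1]],
    [1,[0,0,0],[0,0,-1]],
    [1,[0,0,0],[0,0,-1]],
  ],
)

```text
t: 31.48
tool_pos: [0.4501, 0.3155, 0.0308]
tool_rot: [1.223, 2.893, 0.0]
contact_force: [0.1, 1.1, -0.1]
opening: 0.0853
grip_force: 0.0
```

Emit:
play_rows(
  series=[
    [1,[0,0,0],[0,0,-1]],
    [1,[0,0,0],[0,0,-1]],
    [1,[0,0,0],[0,0,-1]],
    [1,[0,0,0],[0,0,-1]],
    [1,[0,0,0],[0,0,-1]],
    [1,[0,0,0.25],[0,0,-1]],
    [1,[0,0,0.22],[0,0,0]],
    [1,[0,0,0],[0,0,0]],
  ],
)

```text
t: 32.48
tool_pos: [0.4491, 0.3149, 0.0057]
tool_rot: [0.048, -3.139, 0.002]
contact_force: [-0.3, -0.4, 0.3]
opening: 0.0854
grip_force: 0.0
```

```bash
python3 plan.py 450 315.5 5 91.9
```

```text
t 32.48 pos [449.1 314.9   5.7] head 91.8 -> 91.9 q6 -1.13 open 85.4 F [-0.3 -0.4  0.3] grip 0.0
turn [-0.008 -0.016 -0.018] shift if unturned [-0.019  0.011  0.014] shift after turn [-0.019  0.011  0.014]
```

Emit:
play_rows(
  series=[
    [0.6,[-0.03,0.01,0.01],[0,0,-0.02]],
    [0.3,[0,0,0],[0,0,0]],
    [0.3,[0,0,0],[0,0,0]],
    [0.3,[0,0,0],[0,0,0]],
    [0.3,[0,0,0],[0,0,0]],
    [0.3,[0,0,0],[0,0,0]],
    [0.3,[0,0,0],[0,0,0]],
  ],
  force=40,
)

```text
t: 33.35
tool_pos: [0.4521, 0.3163, 0.007]
tool_rot: [-0.055, 3.14, 0.001]
contact_force: [0.4, 1.3, 5.1]
opening: 0.039
grip_force: 41.4
```

```bash
python3 plan.py 450.9 315.5 5 91.9
```

```text
t 33.35 pos [452.1 316.3   7. ] head 92.0 -> 91.9 q6 -1.13 open 39.0 F [0.4 1.3 5.1] grip 41.4
turn [0.005 0.009 0.012] shift if unturned [ 0.026 -0.015  0.041] shift after turn [ 0.025 -0.015  0.041]
```

Emit:
play_rows(
  series=[
    [0.3,[0,0,-0.3],[0,0,0]],
    [0.3,[0,0,-0.7],[0,0,0]],
    [0.3,[0,0,-0.8],[0,0,0]],
    [0.3,[0,0,-0.6],[0,0,0]],
    [0.3,[0,0,-0.2],[0,0,0]],
    [0.3,[0,0,0],[0,0,0]],
  ],
)

```text
t: 34.1
tool_pos: [0.4513, 0.3158, 0.1361]
tool_rot: [0.055, -3.141, 0.0]
contact_force: [-0.2, -0.2, -2.3]
opening: 0.0395
grip_force: 40.8
```

```bash
python3 plan.py 652 -136.7 130 81.7
```

```text
t 34.1 pos [451.3 315.8 136.1] head 92.0 -> 81.7 q6 -1.13 open 39.5 F [-0.2 -0.2 -2.3] grip 40.8
turn [-1.000e-03 -1.000e-03  1.288e+00] shift if unturned [-3.696 -9.185  0.123] shift after turn [-5.279 -8.376  0.123]
```

Emit:
play_rows(
  series=[
    [0.3,[-0.2,-0.5,0],[0,0,0]],
    [0.3,[-0.36,-0.9,0],[0,0,0]],
    [0.3,[-0.36,-0.9,0],[0,0,0]],
    [0.3,[-0.36,-0.9,0],[0,0,0]],
    [0.3,[-0.36,-0.9,0],[0,0,0]],
    [0.3,[-0.36,-0.9,0],[0,0,0]],
    [0.3,[-0.36,-0.9,0],[0,0,0]],
    [0.3,[-0.36,-0.9,0],[0,0,0]],
  ],
)

```text
t: 35.1
tool_pos: [0.5982, -0.0204, 0.1335]
tool_rot: [0.055, -3.137, -0.001]
contact_force: [0.9, -0.4, -1.9]
opening: 0.0391
grip_force: 40.8
```

Emit:
play_rows(
  series=[
    [0.3,[-0.36,-0.9,0],[0,0,0]],
    [0.3,[-0.3,-0.8,0],[0,0,0]],
    [0.3,[-0.2,-0.5,0.2],[0,0,0]],
    [0.3,[-0.1,-0.2,0.3],[0,0,0.6]],
    [0.3,[0,0,0.3],[0,0,0.68]],
    [0.3,[0,0,0.3],[0,0,0]],
    [0.3,[0,0,0],[0,0,0]],
    [0.3,[0,0,0],[0,0,0]],
  ],
)

```text
t: 36.1
tool_pos: [0.6514, -0.1371, 0.0812]
tool_rot: [-0.224, -3.133, -0.0]
contact_force: [-0.0, 0.8, -0.7]
opening: 0.039
grip_force: 40.8
```

```bash
python3 plan.py 652.4 -136.7 52 81.7
```

```text
t 36.1 pos [ 651.4 -137.1   81.2] head 81.8 -> 81.7 q6 -1.75 open 39.0 F [-0.   0.8 -0.7] grip 40.8
turn [ 0.    -0.001  0.015] shift if unturned [-0.018  0.011  0.584] shift after turn [-0.018  0.011  0.584]
```

Emit:
play_rows(
  series=[
    [0.3,[-0.018,0.01,0.3],[0,0,0.015]],
    [0.3,[0,0,0.2],[0,0,0]],
    [0.3,[0,0,0.06],[0,0,0]],
    [0.3,[0,0,0],[0,0,0]],
    [0.3,[0,0,0],[0,0,0]],
  ],
)

```text
t: 36.72
tool_pos: [0.6528, -0.1371, 0.0538]
tool_rot: [0.229, 3.132, -0.0]
contact_force: [-0.9, -0.8, -1.2]
opening: 0.0389
grip_force: 40.8
```

```bash
python3 plan.py 652.4 -136.7 50.3 81.7
```

```text
t 36.73 pos [ 652.8 -137.1   53.8] head 81.6 -> 81.7 q6 -1.74 open 38.9 F [-0.9 -0.8 -1.2] grip 40.8
turn [-0.001  0.006 -0.007] shift if unturned [0.008 0.007 0.07 ] shift after turn [0.008 0.007 0.07 ]
```

Emit:
play_rows(
  series=[
    [0.3,[0.005,0.005,0.04],[0,0,0]],
    [0.3,[0,0,0.02],[0,0,0]],
    [0.3,[0,0,0.02],[0,0,0]],
    [0.3,[0,0,0],[0,0,0]],
  ],
)

```text
t: 37.22
tool_pos: [0.6525, -0.1367, 0.051]
tool_rot: [0.229, 3.133, -0.0]
contact_force: [-4.1, 0.9, 5.8]
opening: 0.0389
grip_force: 41.6
```

```bash
python3 plan.py 652.4 -136.7 50.3 81.7
```

```text
t 37.23 pos [ 652.5 -136.7   51. ] head 81.6 -> 81.7 q6 -1.74 open 38.9 F [-4.1  0.9  5.8] grip 41.6
turn [-0.001  0.    -0.006] shift if unturned [0.001 0.    0.015] shift after turn [0.001 0.    0.015]
```

Emit:
play_rows(
  series=[
    [1,[0,0,0],[0,0,0]],
    [1,[0,0,0],[0,0,0]],
    [1,[0,0,0],[0,0,0]],
    [1,[0,0,-0.4],[0,0,0]],
    [1,[0,0,-0.8],[0,0,0]],
    [1,[0,0,-0.8],[0,0,0]],
    [1,[0,0.9,0],[0,0,0]],
    [1,[0,1,0],[0,0,0]],
  ],
)

```text
t: 38.22
tool_pos: [0.6672, -0.0426, 0.1525]
tool_rot: [0.232, 3.129, -0.001]
contact_force: [0.5, 1.0, 0.9]
opening: 0.0855
grip_force: 0.0
```

Emit:
play_rows(
  series=[
    [1,[0.2,1,0],[0,0,0]],
    [1,[0.2,1,0],[0,0,0]],
    [1,[0.2,1,0],[0,0,0]],
    [1,[0.2,1,0],[0,0,0]],
    [1,[0,1,0],[0,0,0]],
    [1,[0,0,0],[0,0,0]],
  ],
)

```text
t: 38.98
tool_pos: [0.6631, 0.2138, 0.1511]
tool_rot: [0.222, 3.132, 0.002]
contact_force: [0.3, -0.7, -0.5]
opening: 0.0854
grip_force: 0.0
```

```bash
python3 chk.py .056 sink .03 pics/p5.png
python3 - <<'E'
from h import *
d=imaging.get_image("top"); h,s,V=masks(d)
m=((V<100)|((s<70))).astype(np.uint8); m=cv2.morphologyEx(m,cv2.MORPH_CLOSE,np.ones((5,5)))
print(rect(d,m,(.6285,.0874),.010,.032))
a=cv2.imread("pics/p5.png"); f=cv2.resize(d["color"][205:255,270:322],None,fx=8,fy=8,interpolation=cv2.INTER_CUBIC)
s=imaging.get_image("scene")["color"]; f2=cv2.resize(s[160:225,335:410],None,fx=5,fy=5)
c=np.zeros((480,800,3),np.uint8); c[:400,:416]=f; c[:325,420:795]=f2; cv2.imwrite("pics/p5b.png",c)
E
python3 plan.py 628.5 88 40 22.5
```

```text
sink (651.7, -138.7, 41.5, 44.3, -11.6)
(630.3, 88.3, 42.4, 39.4, 22.9)
t 39.12 pos [663.1 209.9 150.2] head 81.6 -> 22.5 q6 -1.22 open 85.2 F [-0.2 -0.7  0.8] grip 0.0
turn [2.000e-03 7.000e-03 7.391e+00] shift if unturned [ 0.331 -2.511  2.204] shift after turn [-1.987 -1.571  2.204]
```

View pics/p5.png

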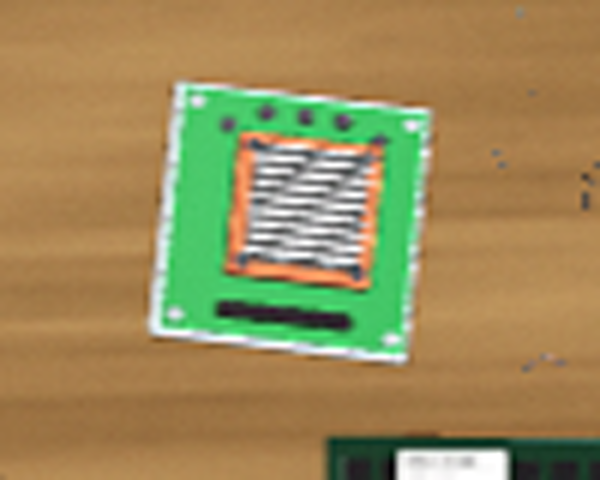

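View pics/p5b.png

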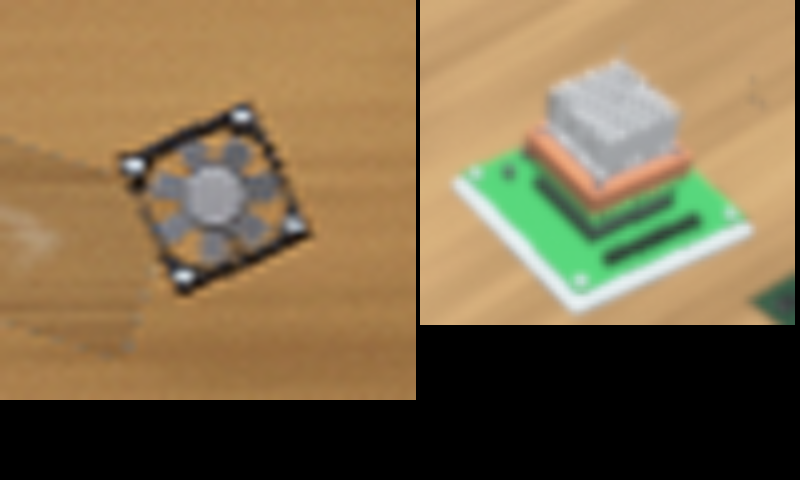

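The heatsink stands centred and square on the copper, and the fan is at about (629.5, 88) mm turned about 23°. Now I fetch the fan.

Emit:
play_rows(
  series=[
    [1,[0.11,-0.7,0.2],[0,0,0]],
    [1,[0.11,-0.9,0.4],[0,0,0]],
    [1,[0.11,-0.9,0.4],[0,0,0]],
    [1,[0,0,0.4],[0,0,-1]],
    [1,[0,0,0.4],[0,0,-1]],
    [1,[0,0,0.4],[0,0,-1]],
    [1,[0,0,0],[0,0,-0.9]],
    [1,[0,0,0],[0,0,0]],
  ],
)

```text
t: 40.12
tool_pos: [0.6282, 0.0876, 0.0394]
tool_rot: [0.617, -3.08, 0.0]
contact_force: [1.1, -0.7, 0.9]
opening: 0.0857
grip_force: 0.0
```

```bash
python3 plan.py 629 88.8 5 113
```

```text
t 40.12 pos [628.2  87.6  39.4] head 112.6 -> 113.0 q6 -1.94 open 85.7 F [ 1.1 -0.7  0.9] grip 0.0
turn [-0.001 -0.001 -0.045] shift if unturned [-0.023  0.016  0.689] shift after turn [-0.023  0.016  0.689]
```

Emit:
play_rows(
  series=[
    [1,[-0.023,0.016,0.4],[0,0,-0.045]],
    [1,[0,0,0.25],[0,0,0]],
    [1,[0,0,0.03],[0,0,0]],
    [0.5,[0,0,0],[0,0,0]],
    [0.3,[0,0,0],[0,0,0]],
    [0.3,[0,0,0],[0,0,0]],
    [0.3,[0,0,0],[0,0,0]],
    [0.3,[0,0,0],[0,0,0]],
  ],
  force=20,
)

```text
t: 41.12
tool_pos: [0.6297, 0.0905, 0.0061]
tool_rot: [-0.631, 3.076, -0.0]
contact_force: [-0.3, 0.4, 3.0]
opening: 0.0395
grip_force: 20.9
```

```bash
python3 plan.py 629 88.8 5 113
```

```text
t 41.12 pos [629.7  90.5   6.1] head 113.2 -> 113.0 q6 -1.95 open 39.5 F [-0.3  0.4  3. ] grip 20.9
turn [-0.003  0.01   0.025] shift if unturned [ 0.026 -0.025  0.022] shift after turn [ 0.026 -0.025  0.022]
```

Emit:
play_rows(
  series=[
    [1,[0,0,0],[0,0,0]],
    [1,[0,0,0],[0,0,0]],
    [1,[0,0,-0.2],[0,0,0.25]],
    [1,[0,0,-0.3],[0,0,1]],
    [1,[0,0,0],[0,0,1]],
    [1,[0,0,0],[0,0,1]],
    [1,[0,0,0],[0,0,1]],
    [1,[0,0,0],[0,0,1]],
  ],
)

```text
t: 42.12
tool_pos: [0.6293, 0.0904, 0.031]
tool_rot: [0.522, 3.097, 0.0]
contact_force: [0.4, 0.9, 0.4]
opening: 0.0856
grip_force: 0.0
```

Emit:
play_rows(
  series=[
    [1,[0,0,0],[0,0,1]],
    [1,[0,0,0],[0,0,1]],
    [1,[0,0,0],[0,0,1]],
    [1,[0,0,0],[0,0,1]],
    [1,[0,0,0],[0,0,1]],
    [1,[0,0,0.25],[0,0,1]],
    [1,[0,0,0.22],[0,0,0]],
    [1,[0,0,0],[0,0,0]],
  ],
)

```text
t: 43.12
tool_pos: [0.628, 0.0903, 0.0056]
tool_rot: [-1.726, -2.622, 0.002]
contact_force: [0.3, -0.4, -0.4]
opening: 0.0855
grip_force: 0.0
```

```bash
python3 plan.py 629 88.8 5 23
```

```text
t 43.12 pos [628.   90.3   5.6] head 23.3 -> 23.0 q6 -0.38 open 85.5 F [ 0.3 -0.4 -0.4] grip 0.0
turn [-0.017 -0.007  0.036] shift if unturned [-0.036  0.007  0.012] shift after turn [-0.036  0.007  0.012]
```

Emit:
play_rows(
  series=[
    [0.5,[0,0.02,0.01],[0,0,0.03]],
    [0.3,[0,0,0],[0,0,0]],
    [0.3,[0,0,0],[0,0,0]],
    [0.3,[0,0,0],[0,0,0]],
    [0.3,[0,0,0],[0,0,0]],
    [0.3,[0,0,0],[0,0,0]],
    [0.3,[0,0,0],[0,0,0]],
  ],
  force=30,
)

```text
t: 44.0
tool_pos: [0.6306, 0.0908, 0.007]
tool_rot: [1.734, 2.618, 0.001]
contact_force: [1.0, -0.2, 5.8]
opening: 0.039
grip_force: 32.2
```

Emit:
play_rows(
  series=[
    [0.3,[0,0,-0.3],[0,0,0]],
    [0.3,[0,0,-0.7],[0,0,0]],
    [0.3,[0,0,-0.8],[0,0,0]],
    [0.3,[0,0,-0.8],[0,0,0]],
    [0.3,[0,0,-0.4],[0,0,0]],
    [0.3,[0,0,0],[0,0,0]],
  ],
)

```text
t: 44.75
tool_pos: [0.6307, 0.0908, 0.1579]
tool_rot: [1.734, 2.617, 0.002]
contact_force: [-0.3, 0.1, -0.7]
opening: 0.0392
grip_force: 31.7
```

```bash
python3 plan.py 652 -136.7 150 -8.3
```

```text
t 44.75 pos [630.7  90.8 157.9] head 23.0 -> -8.3 q6 -0.37 open 39.2 F [-0.3  0.1 -0.7] grip 31.7
turn [2.000e-02 2.000e-03 3.908e+00] shift if unturned [-4.356 -1.383  0.158] shift after turn [-4.441  1.079  0.157]
```

Emit:
play_rows(
  series=[
    [0.3,[-0.5,-0.16,0],[0,0,0]],
    [0.3,[-0.9,-0.28,0],[0,0,0]],
    [0.3,[-0.9,-0.28,0],[0,0,0]],
    [0.3,[-0.9,-0.28,0],[0,0,0]],
    [0.3,[-0.7,-0.23,0],[0,0,0]],
    [0.3,[-0.45,-0.15,0],[0,0,0]],
    [0.3,[0,0,0],[0,0,0.5]],
    [0.3,[0,0,0],[0,0,1]],
  ],
)

```text
t: 45.75
tool_pos: [0.6504, -0.1362, 0.1543]
tool_rot: [-2.003, -2.417, 0.001]
contact_force: [-0.7, -0.7, -0.5]
opening: 0.0393
grip_force: 31.7
```

Emit:
play_rows(
  series=[
    [0.3,[0,0,0],[0,0,1]],
    [0.3,[0,0,0.2],[0,0,1]],
    [0.3,[0,0,0.4],[0,0,0.4]],
    [0.3,[0,0,0.3],[0,0,0]],
    [0.3,[0,0,0.2],[0,0,0]],
    [0.3,[0,0,0],[0,0,0]],
    [0.3,[0,0,0],[0,0,0]],
  ],
)

```text
t: 46.62
tool_pos: [0.6517, -0.1365, 0.102]
tool_rot: [2.374, 2.056, 0.001]
contact_force: [0.5, 0.1, -0.7]
opening: 0.0392
grip_force: 31.6
```

```bash
python3 plan.py 652 -136.7 75.5 -8.3
```

```text
t 46.62 pos [ 651.7 -136.5  102. ] head -8.2 -> -8.3 q6 -0.17 open 39.2 F [ 0.5  0.1 -0.7] grip 31.6
turn [0.008 0.001 0.01 ] shift if unturned [-0.003  0.005  0.529] shift after turn [-0.003  0.006  0.529]
```

Emit:
play_rows(
  series=[
    [0.3,[-0.003,0.005,0.25],[0,0,0.01]],
    [0.3,[0,0,0.18],[0,0,0]],
    [0.3,[0,0,0.06],[0,0,0]],
    [0.3,[0,0,0],[0,0,0]],
    [0.3,[0,0,0],[0,0,0]],
  ],
)

```text
t: 47.25
tool_pos: [0.6518, -0.1367, 0.0772]
tool_rot: [2.376, 2.054, 0.0]
contact_force: [0.2, -1.4, 0.0]
opening: 0.0393
grip_force: 31.7
```

```bash
python3 plan.py 652 -136.7 75.5 -8.3
```

```text
t 47.25 pos [ 651.8 -136.7   77.2] head -8.3 -> -8.3 q6 -0.17 open 39.3 F [ 0.2 -1.4  0. ] grip 31.7
turn [ 0.005  0.001 -0.002] shift if unturned [0.001 0.005 0.034] shift after turn [0.001 0.005 0.034]
```

Emit:
play_rows(
  series=[
    [0.3,[0,0,0.02],[0,0,0]],
    [0.3,[0,0,0.02],[0,0,0]],
    [0.3,[0,0,0.01],[0,0,0]],
    [0.3,[0,0,0],[0,0,0]],
  ],
)

```text
t: 47.75
tool_pos: [0.6518, -0.1367, 0.075]
tool_rot: [2.376, 2.054, 0.0]
contact_force: [-0.8, 0.3, 3.0]
opening: 0.0393
grip_force: 32.0
```

```bash
python3 plan.py 652 -136.7 75.5 -8.3
```

```text
t 47.75 pos [ 651.8 -136.7   75. ] head -8.3 -> -8.3 q6 -0.17 open 39.3 F [-0.8  0.3  3. ] grip 32.0
turn [ 0.004  0.001 -0.002] shift if unturned [ 0.     0.005 -0.01 ] shift after turn [ 0.     0.005 -0.01 ]
```

Contact is 3 N, so I release and back away.

Emit:
play_rows(
  series=[
    [1,[0,0,0],[0,0,0]],
    [1,[0,0,0],[0,0,0]],
    [1,[0,0,0],[0,0,0]],
    [1,[0,0,-0.3],[0,0,0]],
    [1,[0,0,-0.7],[0,0,0]],
    [1,[0,0,-0.8],[0,0,0]],
    [1,[0.8,0,0],[0,0,0]],
    [1,[1,0,0],[0,0,0]],
  ],
)

```text
t: 48.75
tool_pos: [0.6656, -0.0476, 0.167]
tool_rot: [2.377, 2.05, 0.004]
contact_force: [0.0, 0.1, -0.5]
opening: 0.0858
grip_force: 0.0
```

Emit:
play_rows(
  series=[
    [1,[1,0,0],[0,0,0]],
    [1,[1,0,0],[0,0,0]],
    [1,[1,0,0],[0,0,0]],
    [1,[1,0,0],[0,0,0]],
    [1,[0,0,0],[0,0,0]],
  ],
)

```text
t: 49.38
tool_pos: [0.6937, 0.1539, 0.1656]
tool_rot: [2.372, 2.06, 0.003]
contact_force: [-0.7, -0.2, -0.3]
opening: 0.0854
grip_force: 0.0
```

Run:
```python
from h import *
d=imaging.get_image("top"); s=imaging.get_image("scene")
a=cv2.resize(d["color"][185:250,365:435],None,fx=5.5,fy=5.5,interpolation=cv2.INTER_CUBIC)
b=cv2.resize(s["color"][145:230,330:410],None,fx=5,fy=5,interpolation=cv2.INTER_CUBIC)
c=np.zeros((430,800,3),np.uint8); c[:a.shape[0],:a.shape[1]]=a; c[:b.shape[0],395:395+b.shape[1]]=b; cv2.imwrite("pics/p6.png",c)
# expected corners of fan top if perfect
q=R.from_euler("z",-8.3,degrees=True).apply([[.02,.02,0],[.02,-.02,0],[-.02,-.02,0],[-.02,.02,0]])+[.6528,-.1384,.088]
print(((proj(d,q)-[365,185]+.5)*5.5).round(), ((proj(s,q)-[330,145]+.5)*5+[395,0]).round(), ctrl.get_obs()["t"])
```

```text
[[165.  92.]
 [270. 104.]
 [259. 208.]
 [154. 196.]] [[553. 120.]
 [630.  90.]
 [688. 141.]
 [609. 173.]] 49.475
```

View pics/p6.png

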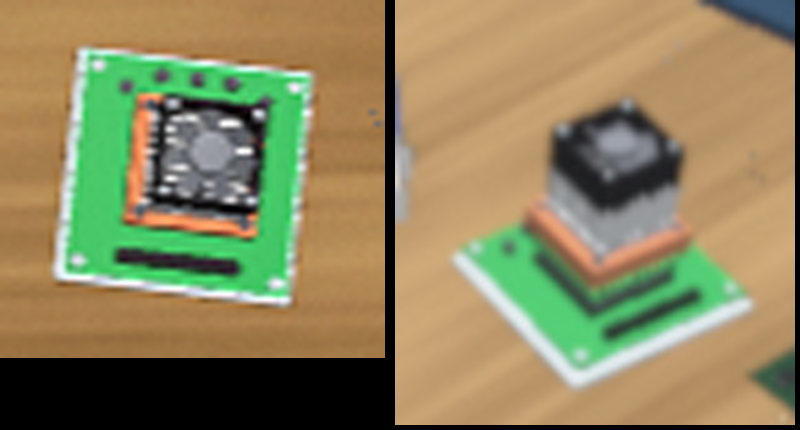

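The fan centre is at crop (210,150) against an expected (212,150). The stack stands square and upright in both views, so I hand it in.

```bash
python3 -c "
from station import ctrl
print(ctrl.finish_job())"
```

```text
the job is handed in; nothing more can be done
None
```

The cooler is built on the test stand in the order asked (processor, copper plate, heatsink, fan). In the last pictures it stood upright and square, each piece within about 1 mm of centre, and I handed it in at about 49.5 s of the 104 s allowed. The hand-in gave no verdict.

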